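Hang the divider, set the sprung display rail to its mark and clamp it

TASK

Hang the grey arch-shaped divider astride the free part of the display rail's bar, between the bar's upright tab and its end knob, and let go of it. Then push the sprung bar in by its tab until the thin fin on its collar lines up with the ridge of the small rider on the scale strip, and only then, keeping the bar at that mark, pull the cam lever fully upright with the other finger. Both bar and lever spring back, so finish while still holding them pinched between the fingers, with the divider still hanging and the other things on the counter left where they are.

Things in the scene. Friction and masses are not known exactly. Their poses are not given: they have to be found in the camera images.
- rail_stand: Fixed display rail. Origin: on the counter under the rail; z up, y along the rail toward the bar's free end, x across. Base plate 80 x 240 x 10 mm, centre y -20 mm. Round sleeve 26 mm thick, axis at x 0, z 105 mm, y -150 to -24 mm. Black clamp head at its mouth: x +-19, y -48 to -24, up to z 131 mm. Scale strip 6 mm wide at x -36 mm, y -46 to 36 mm, top z 99 mm.
- sliding_bar: Steel bar, 16 mm thick, sliding along the stand's y in the sleeve; axes as the stand's. Origin: on its axis (z 105 mm), mid its upright tab. At the start fully out (stand y 8 mm), pressed out by a 3 to 4.5 N spring; can be pushed in (-y) up to 26 mm; returns when let go. Collar 25 mm thick, y +-6 mm; fin 2 mm thick out to x -29 mm; end knob 28 mm thick, y 172 to 186 mm; bare bar between.
- tab_top (a point): Top middle of the bar's upright black tab, 70 mm above the bar's axis. Tab 24 mm (x) x 8 mm (y): its faces are at y +-4 mm. One finger comes from above beyond its +y face and pushes it in; keep fingertips over 26 mm above the bar's axis.
- bar_line (a point): Centre line of the bar's fin and tab (the bar's origin). The bar is at its mark when this has the same y, along the rail, as the rider's origin.
- hang_spot (a point): Point on the bar's axis 95 mm from the tab toward the end knob, a good place for the divider; bar top is 8 mm above it.
- mark_rider: Small grey rider, 12 x 8 mm, fixed on the scale strip, with a 2 mm ridge across it: the length mark. Origin: in the ridge's plane, at the height of the bar's axis, x -36 mm of the stand; axes as the stand's. It stands 7 to 17 mm farther in (stand's -y) than the fin's starting place; it cannot be moved.
- cam_lever: Grey cam lever, 24 mm wide, 8 mm thick. Origin: its pivot, at stand x 0, y -35, z 123 mm; z runs along the lever. At the start it leans open 0.35 rad from vertical, away from the tab (to the stand's -y). Pulled toward the tab it stops upright (closed), its outer -y face then at stand y -39 mm. A spring, 0.07 to 0.11 N m (about 2 N at a finger), opens it when let go.
- lever_tip (a point): End of the lever, 53 mm from its pivot. The other finger comes from above beyond the lever's -y face. Tab and lever measure 69 mm over their outer faces at the start (at the top); 34 to 44 mm with bar at the mark and lever closed. The lever's stop is hard, the bar only sprung: fingers closed farther than that, or closed without shifting the hand to match, push the bar past its mark.
- rail_divider: Loose grey plastic divider, 0.09 kg: rigid arch on two legs with a flag on top. Origin: centre of underside; z up, y along the bar to be straddled, x across. Legs 5 mm thick, 40 mm long, 26 mm clear between; arch underside at z 60, top 65 mm; flag 10 mm (x) x 36 mm (y), z 65 to 100 mm: grip across the 10 mm. Hung, its origin is 52 mm under the bar's axis. Either way round is right.
- tag_roll: Pink tag roll lying flat near the front edge, 67 mm wide, 28 mm high; a bystander. Origin: centre of underside.
- thread_spool: Thread spool standing, 29 mm wide, 46 mm high; a bystander. Origin: centre of underside.
- glue_stick: Glue stick standing, 26 mm wide, 88 mm high; a bystander. Origin: centre of underside.
- mint_tin: Flat tin, 61 x 91 x 21 mm; a bystander. Origin: centre of underside.
Mind the look-alikes: they are no part of the job. Of the things like the rail_divider, leave any that is red; of the rest the smaller one is meant.

How it is judged:
By the outcome, as a careful person would: the job done as asked, in the order asked, and still so for the second after the job is handed in, while the arm keeps its last pose, push and grip.
It also fails if it takes over 58 s, if anything falls off the work surface, if the arm or the gripper's body presses on something with over 40 N, if the wrist force passes 120 N, or if a joint passes its speed limit or range.

ROBOT

A 6-joint arm with a two-finger parallel gripper is mounted at the origin on a cart in front of the work surface, level with it; the furniture and walls round the work are solid. World frame = base frame: x ahead of the robot, y to its left, z up, the work surface at z = 0. Lengths are in mm, angles in rad, forces in N, time in s.
With the tool pointing down it reaches from about 375 to 750 mm from the base axis. Payload 9 kg.
Tool frame: the origin (TCP) lies midway between the tips of the shut fingers; the grasp point (between the pads) lies 19 mm behind it; z points along the fingers, y is the line along which they close (so a half turn about z gives the same grasp; the last joint's range is limited). The gripper opens to 85 mm and grips with 20 to 120 N. Pads are 22 mm wide; open, the fingers measure 114 mm over their backs; the gripper's body (76 mm by 85 mm) begins 54 mm behind the grasp point. The pads swing forward as they close: fully open they stand 13 mm farther back than shut.
Start: joints at [-0.218, 0.104, 0.097, 1.564, 0, 1.353], TCP at [600.034, 0.002, 198.931] pointing down, gripper open.
Joint ranges: [-2.99, 2.99], [-0.84, 1.86], [-1.1, 1.16], [-1.84, 2.11], [-1.51, 1.56], [-3.14, 3.14]. Speed limits (rad/s): [2.22, 2.22, 2.57, 3.14, 3.14, 3.14].

INTERFACE

Orientations are given as a rotation vector (axis times angle).
In Python, from bench import manip gives the robot as it stands.
- The arm moves only by the tool arm_command, never from a script. Its argument "increments" is a list of rows, each an object of numbers: "jaw": the opening, from 0 (shut) to 1 (fully open); "tx", "ty", "tz": the shift along the tool's x, y, z normalised to -1 to 1, where 1 is 0.03 m; "twist": the turn about the tool's z normalised to -1 to 1, where 1 is 90 degrees. In form: [{"jaw": .., "tx": .., "ty": .., "tz": .., "twist": ..}, ...]. A call has 1 to 20 rows; each row shifts and turns the commanded pose from where the row before left it, along the tool's axes as they then stand; what a row does not reach is not made up. A row lasts 1/12 s, in which the tool goes at most 41.7 mm and 7.16 degrees, less where a joint would pass 70% of its speed; a pose out of reach is approached as far as the arm can. A call with a number of a shift or a turn outside -1 to 1 is refused whole. A call with a gripper value outside its range is refused whole. The fingers move at their own pace and stop on an object; "squeeze" is the grip in N (left out, the last holds). Time passes only in rows, so rows that do not move let the fingers close. It gives the time, the measured TCP pose, the force, the opening and the grip force at its end, in the units of the state.
- manip.sense(): the state, without advancing time (a new reading comes with each control period).
- manip.grab_frame(name): name is "scene" or "side" or "wrist"; returns a dict with "color" (480x640x3 uint8, red, green, blue), "vfov" (degrees; the focal length in pixels is half the picture's height over the tangent of half this angle, whatever the lens; pixels are square), "cx", "cy" (the principal point, pixels), "dist_coeffs" ([k1, k2, p1, p2, k3] as OpenCV has them; the pictures are not rectified), "cam_to_world" (4x4, takes a point from camera to world coordinates). Camera axes: x right, y up, looking along -z (the intrinsics and any distortion apply to the point x, -y, -z); pixel columns grow to the right and rows downward; lengths in mm; the calibration is good to about 2 mm. A picture is of the moment at which its call begins. There is no depth.
- manip.job_done(): hands the job in; it is judged then, once.
Trained networks look in the newest picture that a camera, given by its name, has taken for a name from the list of things; names that differ only in an ending like _2 or _b are one class to them, and where a whole thing is asked for, a point or a joint stands for the part that bears it (a point fixed in the world has none). Each returns a list of dicts, best first, with "score" (0 to 1); they miss things now and then, are a little off and sometimes report something else, mostly with a low value. They report only what shows in the picture. A call takes as long as a camera call. They do not tell look-alikes from the thing itself.
- manip.silhouettes(camera, target): "pixels" (480x640 bool, what is visible of it) and "extent" ([left, top, right, bottom] in pixels, round what is visible of it).
The state is a dict: "clock": time; "q": joint angles; "qd": joint speeds; "tau": joint torques, N m; "position": TCP position; "ee_rot": TCP orientation; "force": force on the tool from outside, world axes, zero at the start; "torque": the same for the moment, N m; "gripper_width": finger opening in mm; "grip_force": force on a finger pad.
Only numpy, scipy, OpenCV 4.12 (cv2) and the standard library are available. Lean on these libraries where they do the work, as an engineer would, in place of code of your own. Each camera call takes 0.05 s, during which the arm holds its last target. There are 200 camera calls.

## Working session

There is one attempt and no reset: what is moved stays moved. The work goes in short steps, Python scripts to look and compute and a tool call to move; the robot and the scene stay as the last step left them, time stands still between calls to the robot, and variables do not carry over. Pictures are saved under pics/ and viewed, at most 10 in all, crops included, and the job is handed in when it is done.

Besides the shell and the picture viewer there is one more tool, called after "Emit:" as name(argument=value, ...) on one line, values as JSON. arm_command: Moves the arm, as the interface text tells. Scaled input: -1 to 1 covers 0.03 m each way for a shift and 90 degrees each way for a turn. Its arguments: {"type":"object","properties":{"increments":{"type":"array"},"squeeze":{"type":"number"}},"required":["increments"]}

```bash
mkdir -p pics; cat > h.py <<'E'
import numpy as np, cv2
from bench import manip
def cam(f):
    h=f["color"].shape[0]; fl=h/2/np.tan(np.radians(f["vfov"])/2)
    K=np.array([[fl,0,f["cx"]],[0,fl,f["cy"]],[0,0,1.]]); return K,np.array(f["dist_coeffs"],float),np.array(f["cam_to_world"])
def project(f,P):
    K,d,T=cam(f); P=np.atleast_2d(P).astype(float); c=(P-T[:3,3])@T[:3,:3]; c=c*[1,-1,-1]
    return cv2.projectPoints(c,np.zeros(3),np.zeros(3),K,d)[0].reshape(-1,2)
def ray(f,uv):
    K,d,T=cam(f); p=cv2.undistortPoints(np.array(uv,float).reshape(-1,1,2),K,d).reshape(-1,2)
    v=np.c_[p[:,0],-p[:,1],-np.ones(len(p))]@T[:3,:3].T; return T[:3,3],v
def onz(f,uv,z):
    o,v=ray(f,uv); return o+v*((z-o[2])/v[:,2])[:,None]
def save(f,n,img=None): cv2.imwrite("pics/"+n,cv2.cvtColor(f["color"] if img is None else img,cv2.COLOR_RGB2BGR))
E
python3 - <<'E'
from h import *
np.set_printoptions(precision=1,suppress=True)
s=manip.sense(); print(s["position"],s["ee_rot"],s["clock"],s["gripper_width"])
for c in ["scene","side"]:
    f=manip.grab_frame(c); save(f,c+"0.png"); K,d,T=cam(f); print(c,K[0,0],d,T)
    for n in ["rail_stand","sliding_bar","cam_lever","mark_rider","rail_divider","tag_roll","thread_spool","glue_stick","mint_tin"]:
        for r in manip.silhouettes(c,n)[:4]: print(n,round(r["score"],2),r["extent"],int(r["pixels"].sum()),f["color"][r["pixels"]].mean(0))
E
```

```text
[599.6   0.1 198.1] [-2.2 -2.2  0. ] 0.0 85.21212894561697
scene 544.4402710392948 [-0.1  0.   0.   0.   0. ] [[   0.9    0.2   -0.4   -8.5]
 [  -0.5    0.5   -0.8 -891.8]
 [  -0.     0.9    0.5  804. ]
 [   0.     0.     0.     1. ]]
rail_stand 0.82 [307.0, 207.1, 375.0, 315.7] 3236 [75.1 76.3 78.1]
sliding_bar 0.92 [306.4, 204.6, 343.7, 248.0] 573 [87.7 89.6 90.4]
sliding_bar 0.54 [237.7, 217.2, 274.1, 237.8] 497 [172.3 176.1 175.7]
cam_lever 0.57 [340.3, 225.4, 353.0, 248.2] 198 [67.4 67.5 68.8]
rail_divider 0.94 [335.7, 331.9, 378.0, 405.6] 1446 [88.2 87.6 90. ]
rail_divider 0.67 [404.7, 362.6, 429.4, 409.3] 734 [82.2 81.2 83.4]
rail_divider 0.57 [395.2, 324.8, 424.2, 374.0] 723 [123.3  38.2  36.2]
tag_roll 0.98 [295.6, 325.5, 325.3, 353.6] 759 [167.1 127.7 126.1]
thread_spool 0.85 [442.6, 337.1, 455.3, 359.6] 278 [138.  124.7 104.4]
thread_spool 0.39 [341.9, 230.7, 353.5, 247.4] 172 [59.  58.9 60.4]
glue_stick 0.62 [228.1, 218.7, 236.9, 249.9] 288 [133.1 105.6 101.3]
mint_tin 0.93 [240.3, 217.9, 272.3, 239.1] 501 [172.5 176.3 175.9]
side 527.5660633574277 [-0.1  0.   0.   0.   0
[... 328 characters left out ...]
4.7 125. ]
cam_lever 0.71 [345.6, 230.8, 356.7, 246.5] 156 [92.  91.1 91.2]
rail_divider 0.96 [381.1, 320.5, 406.7, 365.5] 650 [145.3  93.4  91.3]
rail_divider 0.71 [324.5, 323.1, 361.3, 394.8] 1353 [117.6 115.6 115.5]
rail_divider 0.62 [382.2, 356.9, 406.6, 404.3] 481 [120.9 118.6 119.1]
rail_divider 0.49 [320.1, 203.3, 351.5, 241.3] 465 [128.5 128.7 128.2]
tag_roll 0.74 [290.3, 316.3, 318.9, 340.0] 668 [183.4 150.2 147.8]
tag_roll 0.2 [425.2, 335.4, 441.1, 356.3] 274 [158.7 145.7 130.2]
thread_spool 0.71 [427.4, 333.1, 438.7, 356.8] 281 [158.7 146.2 131.2]
glue_stick 0.59 [245.5, 213.0, 257.8, 239.7] 230 [148.9 131.1 127.9]
mint_tin 0.82 [261.5, 210.3, 292.5, 232.8] 478 [189.3 190.  188.8]
```

```bash
python3 - <<'E'
from h import *
img=cv2.imread("pics/scene0.png")[190:430,190:510]
cv2.imwrite("pics/v1.png",cv2.resize(img,(800,600),interpolation=cv2.INTER_CUBIC))
E
```

```text
(no output)
```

View pics/v1.png

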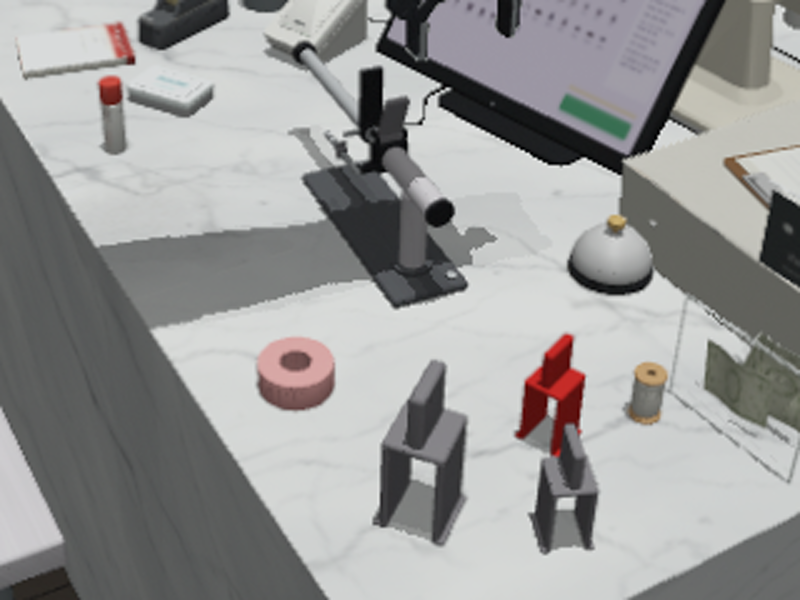

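The small grey divider is at about (565,490) in the crop, i.e. scene pixel (416,386). The bar runs up-left from the tab (370,95) to the knob (303,48), and the red and larger grey dividers are decoys.

```bash
python3 - <<'E'
from h import *
np.set_printoptions(precision=1,suppress=True)
f=manip.grab_frame("scene")
v=lambda *p:[(190+.4*a,190+.4*b) for a,b in p]
print("base",onz(f,v((304,181),(345,165),(467,283),(398,305)),10))
print("knob,collar,sleeve end",onz(f,v((305,50),(370,130),(440,211)),105))
print("tabtop",onz(f,v((371,70)),175))
print("div feet",onz(f,v((533,545),(548,550),(592,547),(540,520)),0), "flag top",onz(f,v((571,432),(582,458)),100))
print("others: red, big, tag, spool",onz(f,v((550,440),(425,520),(296,390),(648,415)),0))
f=manip.grab_frame("wrist"); save(f,"w0.png"); print(cam(f))
print("bar, tall things", onz(f,[(320,240)],0))
E
```

```text
base [[533.3 184.8  10. ]
 [586.7 191.9  10. ]
 [589.5 -45.2  10. ]
 [514.8 -42.8  10. ]]
knob,collar,sleeve end [[588.5 287.8 105. ]
 [568.  106.8 105. ]
 [554.2 -45.7 105. ]]
tabtop [[565.9 103.2 175. ]]
div feet [[ 463.3 -335.1    0. ]
 [ 470.5 -344.8    0. ]
 [ 501.8 -358.8    0. ]
 [ 482.8 -316.7    0. ]] flag top [[ 491.7 -328.5  100. ]
 [ 482.7 -354.1  100. ]]
others: red, big, tag, spool [[ 541.7 -247.8    0. ]
 [ 404.1 -273.5    0. ]
 [ 383.4  -92.2    0. ]
 [ 633.  -263.9    0. ]]
(array([[399.8,   0. , 319.4],
       [  0. , 399.8, 235.4],
       [  0. ,   0. ,   1. ]]), array([-0.,  0.,  0.,  0.,  0.]), array([[  1. ,   0. ,  -0. , 598.8],
       [ -0. ,   1. ,   0.3,  73.3],
       [  0. ,  -0.3,   1. , 373.8],
       [  0. ,   0. ,   0. ,   1. ]]))
bar, tall things [[599.5 -44.8   0. ]]
```

Emit:
arm_command(increments=[{"jaw":1,"tx":-0.4,"ty":-0.15,"tz":-0.35},{"jaw":1,"tx":-0.8,"ty":-0.3,"tz":-0.35},{"jaw":1,"tx":-0.9,"ty":-0.3},{"jaw":1,"tx":-0.9,"ty":-0.3},{"jaw":1,"tx":-0.9,"ty":-0.3},{"jaw":1,"tx":-0.9,"ty":-0.3},{"jaw":1,"tx":-0.9,"ty":-0.3},{"jaw":1,"tx":-0.9,"ty":-0.3},{"jaw":1,"tx":-0.9,"ty":-0.3},{"jaw":1,"tx":-0.9,"ty":-0.3},{"jaw":1,"tx":-0.9,"ty":-0.3},{"jaw":1,"tx":-0.9,"ty":-0.3},{"jaw":1,"tx":-0.9,"ty":-0.3},{"jaw":1,"tx":-0.3,"ty":-0.1},{"jaw":1,"twist":0.07},{"jaw":1,"twist":0.07},{"jaw":1,"twist":0.07},{"jaw":1}])

```text
validation failed for argument at $.in...
```

```bash
python3 - <<'E'
from h import *
np.set_printoptions(precision=2,suppress=True)
s=manip.sense(); print(s["position"],s["ee_rot"],s["clock"],s["force"])
f=manip.grab_frame("wrist"); save(f,"w1.png")
for r in manip.silhouettes("wrist","rail_divider")[:4]: print(r["score"],r["extent"],f["color"][r["pixels"]].mean(0))
E
```

```text
[600.03   0.03 198.93] [2.22 2.22 0.  ] 1.1 [ 0.59 -0.44 -0.45]
0.94 [78.9, 461.4, 110.2, 477.3] [44.03 42.4  43.71]
0.82 [240.2, 388.8, 294.3, 438.4] [46.32  5.12  4.77]
```

View pics/w1.png

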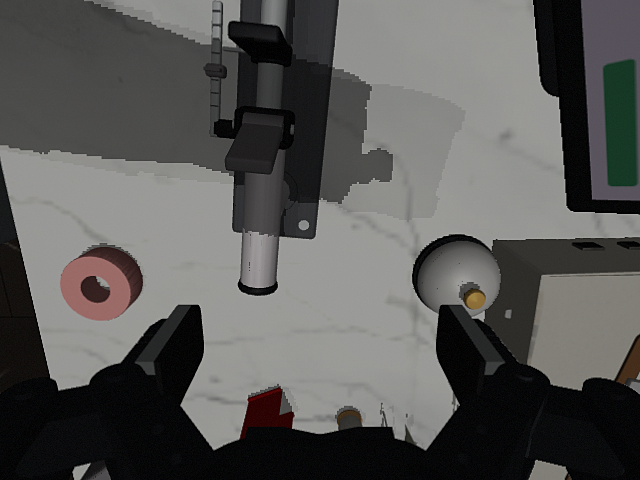

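The wrist view shows the rail from above: tab (260,40), lever (257,140), rider on the strip (215,70), sleeve end (258,288). The move was refused, probably because every row needs all its fields.

Emit:
arm_command(increments=[{"jaw":1,"tx":-0.4,"ty":-0.15,"tz":-0.35,"twist":0},{"jaw":1,"tx":-0.8,"ty":-0.3,"tz":-0.35,"twist":0},{"jaw":1,"tx":-0.9,"ty":-0.3,"tz":0,"twist":0},{"jaw":1,"tx":-0.9,"ty":-0.3,"tz":0,"twist":0},{"jaw":1,"tx":-0.9,"ty":-0.3,"tz":0,"twist":0},{"jaw":1,"tx":-0.9,"ty":-0.3,"tz":0,"twist":0},{"jaw":1,"tx":-0.9,"ty":-0.3,"tz":0,"twist":0},{"jaw":1,"tx":-0.9,"ty":-0.3,"tz":0,"twist":0},{"jaw":1,"tx":-0.9,"ty":-0.3,"tz":0,"twist":0},{"jaw":1,"tx":-0.9,"ty":-0.3,"tz":0,"twist":0},{"jaw":1,"tx":-0.9,"ty":-0.3,"tz":0,"twist":0},{"jaw":1,"tx":-0.9,"ty":-0.3,"tz":0,"twist":0},{"jaw":1,"tx":-0.3,"ty":-0.1,"tz":0,"twist":0},{"jaw":1,"tx":0,"ty":0,"tz":0,"twist":0.07},{"jaw":1,"tx":0,"ty":0,"tz":0,"twist":0.07},{"jaw":1,"tx":0,"ty":0,"tz":0,"twist":0.07},{"jaw":1,"tx":0,"ty":0,"tz":0,"twist":0}])

```text
clock: 2.62
position: [493.3, -315.2, 220.5]
ee_rot: [2.56, 1.82, 0.0]
force: [0.1, 0.1, -0.3]
gripper_width: 85.3
grip_force: 0.0
```

```bash
python3 - <<'E'
from h import *
np.set_printoptions(precision=2,suppress=True)
s=manip.sense(); print(s["position"],s["ee_rot"],s["clock"],s["force"])
f=manip.grab_frame("wrist"); save(f,"w2.png")
for r in manip.silhouettes("wrist","rail_divider")[:4]: print(r["score"],r["extent"],f["color"][r["pixels"]].mean(0))
E
```

```text
[ 493.31 -315.18  220.49] [2.56 1.82 0.  ] 2.6167 [ 0.13  0.06 -0.31]
0.81 [318.2, 59.0, 382.8, 128.0] [172.16  33.55  29.95]
0.72 [146.2, 132.2, 256.4, 229.3] [81.2  78.78 80.43]
0.57 [301.0, 189.0, 346.6, 260.6] [101.56  98.62 100.57]
```

View pics/w2.png

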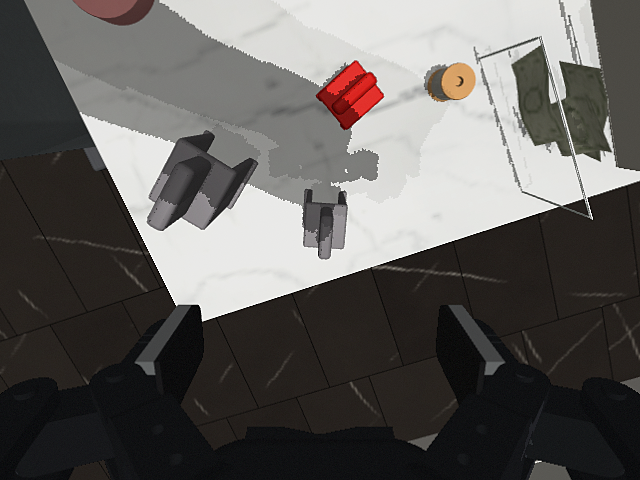

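The small grey divider shows at (325,220) with its flag top running from (326,208) to (324,258), nearly aligned with the tool.

```bash
python3 - <<'E'
from h import *
np.set_printoptions(precision=2,suppress=True)
f=manip.grab_frame("wrist")
img=cv2.cvtColor(f["color"],cv2.COLOR_RGB2BGR)[170:280,270:380]
cv2.imwrite("pics/v3.png",cv2.resize(img,(600,600),interpolation=cv2.INTER_CUBIC))
print("TCP axis z100,z0",project(f,[[493.3,-315.2,100],[493.3,-315.2,0]]))
E
```

```text
TCP axis z100,z0 [[320.35 214.77]
 [320.06 190.65]]
```

View pics/v3.png

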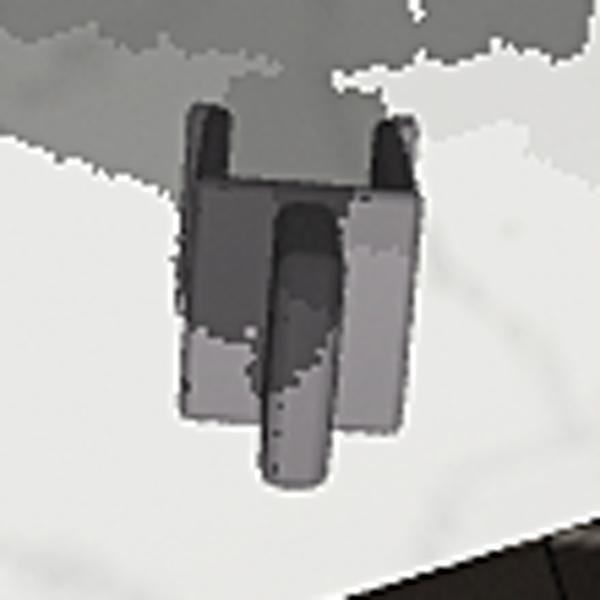

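```bash
python3 - <<'E'
from h import *
np.set_printoptions(precision=3,suppress=True)
f=manip.grab_frame("wrist"); k=110/600
v=lambda *p:[(270+k*a,170+k*b) for a,b in p]
A=onz(f,v((310,250),(296,486)),100); C=onz(f,v((195,185),(418,190),(405,432),(182,418)),65)
print(A,np.linalg.norm(A[1]-A[0])); print(C,C.mean(0)); 
e=[C[1]-C[0],C[2]-C[1],C[2]-C[3],C[3]-C[0]]; print([ (np.linalg.norm(x),np.degrees(np.arctan2(x[1],x[0]))) for x in e])
x=A[0]-A[1]; print(np.degrees(np.arctan2(x[1],x[0])))
from scipy.spatial.transform import Rotation as R
s=manip.sense(); M=R.from_rotvec(s["ee_rot"]).as_matrix(); print(M,s["clock"])
g=np.append(C.mean(0)[:2],0); print("mid flag",A.mean(0)); print("to go tool mm",M.T@(A.mean(0)-s["position"]),M.T@(g-s["position"]))
E
```

```text
[[ 497.749 -317.495  100.   ]
 [ 484.806 -350.057  100.   ]] 35.03956286733097
[[ 482.022 -310.521   65.   ]
 [ 514.417 -322.315   65.   ]
 [ 500.528 -359.326   65.   ]
 [ 467.545 -345.673   65.   ]] [ 491.128 -334.459   65.   ]
[(np.float64(34.47597242582673), np.float64(-20.0051615422432)), (np.float64(39.531480277596366), np.float64(-110.5696779758027)), (np.float64(35.697378028215915), np.float64(-22.487739170121316)), (np.float64(38.01604733019052), np.float64(-112.38319680554743))]
68.32245448711346
[[ 0.321  0.947  0.   ]
 [ 0.947 -0.321 -0.   ]
 [-0.     0.    -1.   ]] 2.8167
mid flag [ 491.278 -333.776  100.   ]
to go tool mm [-18.596   3.886 120.188] [-19.283   3.937 220.188]
```

Emit:
arm_command(increments=[{"jaw":0.5,"tx":-0.3,"ty":0.07,"tz":0.5,"twist":0.03},{"jaw":0.5,"tx":-0.33,"ty":0.06,"tz":1,"twist":0},{"jaw":0.5,"tx":0,"ty":0,"tz":1,"twist":0},{"jaw":0.5,"tx":0,"ty":0,"tz":1,"twist":0},{"jaw":0.5,"tx":0,"ty":0,"tz":0.8,"twist":0},{"jaw":0.5,"tx":0,"ty":0,"tz":0.5,"twist":0},{"jaw":0.5,"tx":0,"ty":0,"tz":0.2,"twist":0},{"jaw":0.5,"tx":0,"ty":0,"tz":0,"twist":0}], squeeze=30)

```text
clock: 3.48
position: [489.9, -333.1, 68.5]
ee_rot: [-2.595, -1.767, 0.0]
force: [-0.1, -0.1, 0.4]
gripper_width: 42.6
grip_force: 0.0
```

```bash
python3 - <<'E'
from h import *
f=manip.grab_frame("wrist"); save(f,"w4.png")
E
```

```text
(no output)
```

View pics/w4.png

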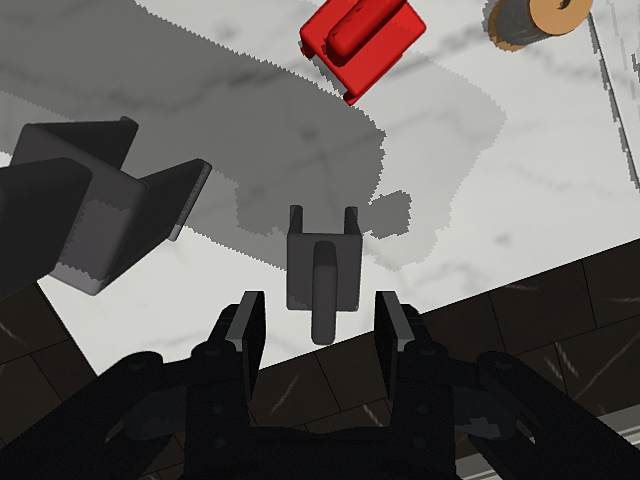

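Fingers stand either side of the small divider's flag (top from about (323,262) to (323,345)); the other things are clear. I'll check the centring.

```bash
python3 - <<'E'
from h import *
f=manip.grab_frame("wrist"); p=manip.sense()["position"]
print(project(f,[[p[0],p[1],100],[p[0],p[1],68]]), onz(f,[(324,262),(323,345)],100),p)
E
```

```text
[[323.12376048 305.3782999 ]
 [322.53553915 274.6690107 ]] [[ 498.13554646 -317.31686124  100.        ]
 [ 484.43249849 -351.24570563  100.        ]] [ 491.07227938 -334.42739303   71.11070052]
```

Emit:
arm_command(increments=[{"jaw":0,"tx":0,"ty":0,"tz":0,"twist":0},{"jaw":0,"tx":0,"ty":0,"tz":0,"twist":0},{"jaw":0,"tx":0,"ty":0,"tz":0,"twist":0},{"jaw":0,"tx":0,"ty":0,"tz":0,"twist":0},{"jaw":0,"tx":0,"ty":0,"tz":0,"twist":0},{"jaw":0,"tx":0,"ty":0,"tz":0,"twist":0}], squeeze=30)

```text
clock: 4.08
position: [490.7, -334.1, 70.1]
ee_rot: [2.598, 1.766, 0.0]
force: [0.3, -0.2, -0.3]
gripper_width: -0.2
grip_force: 0.0
```

```bash
python3 - <<'E'
from h import *
f=manip.grab_frame("wrist"); save(f,"w5.png"); s=manip.sense(); print(s["gripper_width"],s["grip_force"],s["position"],s["force"])
img=cv2.imread("pics/w5.png")[150:430,180:480]; cv2.imwrite("pics/v5.png",cv2.resize(img,None,fx=2,fy=2))
E
```

```text
-0.11669959042033162 0.0 [ 490.66292214 -334.05850168   69.97923947] [0.11277544 0.5055315  0.15535977]
```

View pics/v5.png

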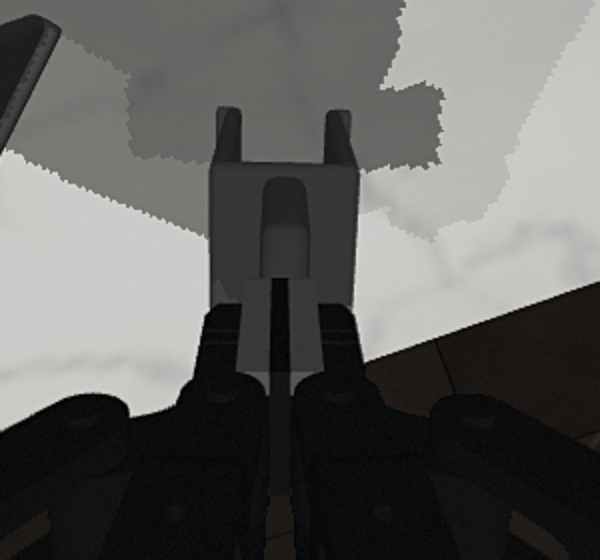

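The pads look shut in front of the flag's near half without gripping it, so the fingertips are not where the stated TCP implies. I'll check this with the two outside cameras, projecting the TCP into both.

```bash
python3 - <<'E'
from h import *
p=manip.sense()["position"]; out=[]
for c in ["scene","side"]:
    f=manip.grab_frame(c); save(f,c+"6.png"); a=project(f,[[p[0],p[1],100],p,[490.7,-334,0]]); print(c,a)
    u,v=a[0].astype(int); x0,y0=u-50,v-60; print(x0,y0)
    im=cv2.resize(cv2.imread(f"pics/{c}6.png")[y0:y0+120,x0:x0+80],(400,600),interpolation=cv2.INTER_CUBIC)
    for q,col in zip(a,[(0,255,0),(0,0,255),(255,0,0)]): cv2.circle(im,tuple(int(t) for t in (q-[x0,y0])*5),3,col,-1)
    out.append(im)
cv2.imwrite("pics/v6.png",np.hstack(out))
E
```

```text
scene [[419.72779116 364.83997211]
 [418.109898   376.58264068]
 [414.4916393  402.38328606]]
369 304
side [[396.65944937 361.29110702]
 [395.20943088 372.01492008]
 [391.98869004 395.66765013]]
346 301
```

View pics/v6.png

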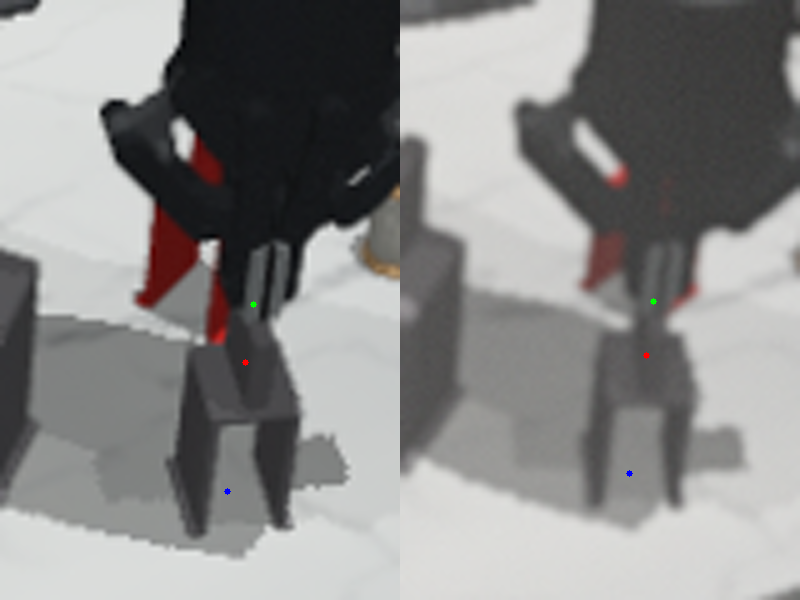

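Both outside views show the real fingertips at about z=100 (green dot), some 30 mm above the reported TCP (red dot), and shut just over the flag. I'll estimate the tip offset.

```bash
python3 - <<'E'
from h import *
from scipy.spatial.transform import Rotation as R
np.set_printoptions(precision=1,suppress=True)
s=manip.sense();p=s["position"]; M=R.from_rotvec(s["ee_rot"]).as_matrix()
for c,o in [("scene",(421.6,366.8)),("side",(398,362.6)),("wrist",(320,289))]:
    f=manip.grab_frame(c)
    for off in ([-11,0,11] if c!="wrist" else [0,11]):
      print(c,o,off,[ (h,project(f,p+M@[off,0,-h])[0].round(1).tolist()) for h in (20,25,30,35,40)])
print(s["q"],s["clock"])
E
```

```text
scene (421.6, 366.8) -11 [(20, [420.7, 373.1]), (25, [421.0, 371.1]), (30, [421.3, 369.1]), (35, [421.5, 367.1]), (40, [421.8, 365.1])]
scene (421.6, 366.8) 0 [(20, [419.2, 368.8]), (25, [419.4, 366.9]), (30, [419.7, 364.9]), (35, [420.0, 362.9]), (40, [420.3, 360.9])]
scene (421.6, 366.8) 11 [(20, [417.6, 364.7]), (25, [417.9, 362.7]), (30, [418.2, 360.7]), (35, [418.4, 358.7]), (40, [418.7, 356.7])]
side (398, 362.6) -11 [(20, [396.8, 369.0]), (25, [397.1, 367.2]), (30, [397.3, 365.4]), (35, [397.6, 363.5]), (40, [397.8, 361.7])]
side (398, 362.6) 0 [(20, [396.1, 364.9]), (25, [396.4, 363.1]), (30, [396.6, 361.3]), (35, [396.9, 359.5]), (40, [397.1, 357.7])]
side (398, 362.6) 11 [(20, [395.5, 361.0]), (25, [395.7, 359.2]), (30, [396.0, 357.4]), (35, [396.2, 355.5]), (40, [396.5, 353.7])]
wrist (320, 289) 0 [(20, [321.4, 294.0]), (25, [321.4, 299.2]), (30, [321.5, 304.8]), (35, [321.6, 310.7]), (40, [321.6, 316.9])]
wrist (320, 289) 11 [(20, [321.4, 269.8]), (25, [321.5, 274.4]), (30, [321.5, 279.3]), (35, [321.6, 284.5]), (40, [321.7, 290.1])]
[-0.8  0.1 -0.1  1.3  0.   1.1] 4.2333
```

All three views put the real tips about 37 mm behind the reported TCP. I'll open, go 35 mm lower and grip again.

Emit:
arm_command(increments=[{"jaw":0.5,"tx":0,"ty":0,"tz":0,"twist":0},{"jaw":0.5,"tx":0,"ty":0,"tz":0,"twist":0},{"jaw":0.5,"tx":0,"ty":0,"tz":0,"twist":0},{"jaw":0.5,"tx":0,"ty":0,"tz":0,"twist":0},{"jaw":0.5,"tx":0,"ty":0,"tz":0.4,"twist":0},{"jaw":0.5,"tx":0,"ty":0,"tz":0.4,"twist":0},{"jaw":0.5,"tx":0,"ty":0,"tz":0.25,"twist":0},{"jaw":0.5,"tx":0,"ty":0,"tz":0,"twist":0}], squeeze=30)

```text
clock: 5.05
position: [489.3, -332.6, 35.2]
ee_rot: [-2.595, -1.764, 0.001]
force: [-0.4, -0.4, -0.6]
gripper_width: 42.6
grip_force: 0.0
```

Emit:
arm_command(increments=[{"jaw":0,"tx":0,"ty":0,"tz":0,"twist":0},{"jaw":0,"tx":0,"ty":0,"tz":0,"twist":0},{"jaw":0,"tx":0,"ty":0,"tz":0,"twist":0},{"jaw":0,"tx":0,"ty":0,"tz":0,"twist":0},{"jaw":0,"tx":0,"ty":0,"tz":0,"twist":0},{"jaw":0,"tx":0,"ty":0,"tz":0,"twist":0}])

```text
clock: 5.55
position: [490.9, -334.3, 38.8]
ee_rot: [2.598, 1.765, 0.0]
force: [-0.0, 0.4, 1.1]
gripper_width: 9.7
grip_force: 33.2
```

Emit:
arm_command(increments=[{"jaw":0,"tx":0,"ty":0,"tz":-0.5,"twist":0},{"jaw":0,"tx":0,"ty":0,"tz":-1,"twist":0},{"jaw":0,"tx":0,"ty":0,"tz":-1,"twist":0},{"jaw":0,"tx":0,"ty":0,"tz":-1,"twist":0},{"jaw":0,"tx":0,"ty":0,"tz":-1,"twist":-0.06},{"jaw":0,"tx":0,"ty":0,"tz":-1,"twist":-0.06},{"jaw":0,"tx":0,"ty":0,"tz":-1,"twist":-0.055}])

```text
clock: 6.13
position: [490.5, -333.9, 235.0]
ee_rot: [2.327, 2.111, 0.0]
force: [0.7, -0.5, -1.5]
gripper_width: 9.4
grip_force: 33.0
```

Emit:
arm_command(increments=[{"jaw":0,"tx":0.5,"ty":0,"tz":0,"twist":0},{"jaw":0,"tx":0.95,"ty":0.1,"tz":0,"twist":0},{"jaw":0,"tx":0.95,"ty":0.1,"tz":0,"twist":0},{"jaw":0,"tx":0.95,"ty":0.1,"tz":0,"twist":0},{"jaw":0,"tx":0.95,"ty":0.1,"tz":0,"twist":0},{"jaw":0,"tx":0.95,"ty":0.1,"tz":0,"twist":0},{"jaw":0,"tx":0.95,"ty":0.1,"tz":0,"twist":0},{"jaw":0,"tx":0.95,"ty":0.1,"tz":0,"twist":0},{"jaw":0,"tx":0.95,"ty":0.1,"tz":0,"twist":0},{"jaw":0,"tx":0.95,"ty":0.1,"tz":0,"twist":0},{"jaw":0,"tx":0.95,"ty":0.1,"tz":0,"twist":0},{"jaw":0,"tx":0.95,"ty":0,"tz":0,"twist":0},{"jaw":0,"tx":0.95,"ty":0,"tz":0,"twist":0},{"jaw":0,"tx":0.95,"ty":0,"tz":0,"twist":0},{"jaw":0,"tx":0.3,"ty":0,"tz":0,"twist":0},{"jaw":0,"tx":0,"ty":0,"tz":0,"twist":0}])

```text
clock: 7.47
position: [560.4, 57.6, 233.1]
ee_rot: [-2.329, -2.108, -0.0]
force: [0.0, 0.6, -1.4]
gripper_width: 9.5
grip_force: 33.0
```

```bash
python3 - <<'E'
from h import *
import pickle
np.set_printoptions(precision=3,suppress=True)
F={}
for c in ["wrist","scene","side"]:
    F[c]=manip.grab_frame(c); save(F[c],c+"7.png")
    for n in ["sliding_bar","cam_lever","mark_rider","tab_top"]:
        for r in manip.silhouettes(c,n)[:2]: print(c,n,round(r["score"],2),r["extent"],int(r["pixels"].sum()))
pickle.dump(F,open("f7.pkl","wb"))
s=manip.sense(); print(s["position"],s["ee_rot"],s["clock"],s["gripper_width"],s["grip_force"])
img=cv2.imread("pics/wrist7.png"); cv2.imwrite("pics/v7.png",cv2.resize(img,(800,600),interpolation=cv2.INTER_CUBIC))
E
```

```text
wrist sliding_bar 0.6 [289.5, 1.9, 349.0, 188.4] 4693
wrist mark_rider 0.57 [273.1, 154.5, 285.7, 162.1] 170
wrist tab_top 0.88 [291.0, 0.6, 346.6, 189.0] 4779
scene sliding_bar 0.67 [308.2, 208.4, 341.7, 245.2] 410
scene cam_lever 0.62 [339.9, 229.2, 354.6, 247.2] 178
scene tab_top 0.89 [307.1, 208.7, 341.2, 246.3] 497
side sliding_bar 0.85 [321.3, 206.0, 349.5, 243.3] 379
side cam_lever 0.56 [348.6, 229.7, 356.0, 246.0] 153
side tab_top 0.81 [321.9, 203.3, 346.9, 242.1] 305
[560.696  55.289 233.447] [2.332 2.105 0.   ] 8.2167 8.844706214908205 32.959694266319275
```

View pics/v7.png

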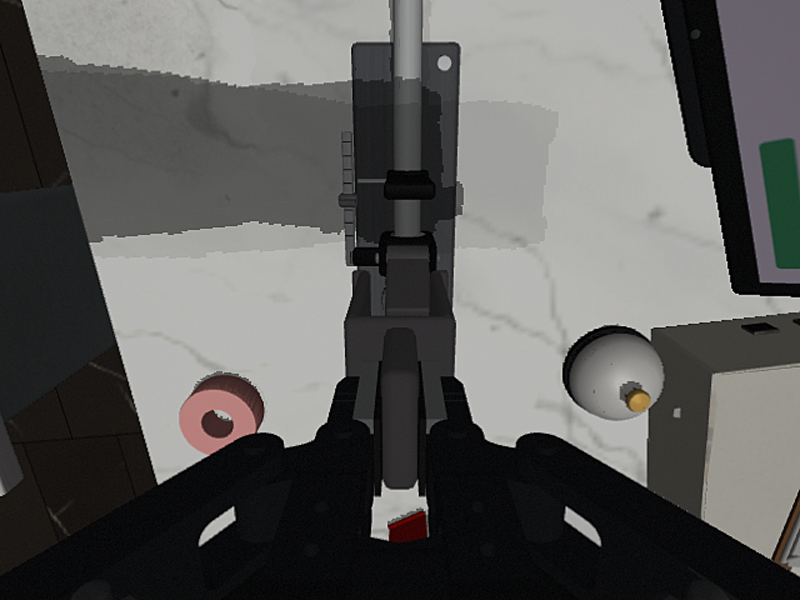

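The wrist view (800 px wide crop) shows the divider held square with the rail: base far corners (353,43) and (460,43), fin at (361,181), rider ridge at (348,200), tab top 386–434 at y≈171–185, strip far end (347,132).

```bash
cat > fit.py <<'E'
from h import *
import pickle
from scipy.optimize import least_squares
np.set_printoptions(precision=2,suppress=True)
f=pickle.load(open("f7.pkl","rb"))["wrist"]
obs=[((-40,100,10),(353,43)),((40,100,10),(460,43)),((-29,8,105),(360,181)),((-39,36,99),(342,132)),((-33,36,99),(352,132)),
 ((-12,12,175),(386,171)),((12,12,175),(434,171)),((-8,70,105),(395,60)),((8,70,105),(424,60))]
P=np.array([o[0] for o in obs],float); U=np.array([o[1] for o in obs])*.8
W=np.ones((len(P),2)); W[-2:,1]=0
def w(p,P):
    c,s=np.cos(p[2]),np.sin(p[2]); R=np.array([[c,-s,0],[s,c,0],[0,0,1]]); return P@R.T+[p[0],p[1],0]
r=least_squares(lambda p:((project(f,w(p,P))-U)*W).ravel(),[567,97,-.1],loss="soft_l1")
p=r.x; print("stand",p); print((project(f,w(p,P))-U)/.8)
for d in (7,9,10,11,12,13,15,17): print(d,(project(f,w(p,np.array([[-36,8-d,107.]])))/.8).round(1))
print("hang",w(p,np.array([[0,103,105.]])),"tab",w(p,np.array([[0,8,175.]])))
np.save("stand.npy",p)
E
python3 fit.py; python3 -c "
import cv2;im=cv2.imread('pics/wrist7.png')[90:240,250:390];cv2.imwrite('pics/v8.png',cv2.resize(im,(560,600),interpolation=cv2.INTER_CUBIC))"
```

```text
stand [569.25 100.62  -0.1 ]
[[-1.77 -1.79]
 [ 1.96 -2.15]
 [-0.27 -0.23]
 [ 0.29 -0.55]
 [ 0.49 -0.59]
 [-0.88 11.81]
 [ 3.71 11.65]
 [-0.44  7.  ]
 [-0.74  6.91]]
7 [[348.  193.1]]
9 [[348.1 196.5]]
10 [[348.1 198.2]]
11 [[348.2 199.9]]
12 [[348.3 201.6]]
13 [[348.3 203.3]]
15 [[348.4 206.7]]
17 [[348.5 210.1]]
hang [[579.19 203.14 105.  ]] tab [[570.02 108.58 175.  ]]
```

View pics/v8.png

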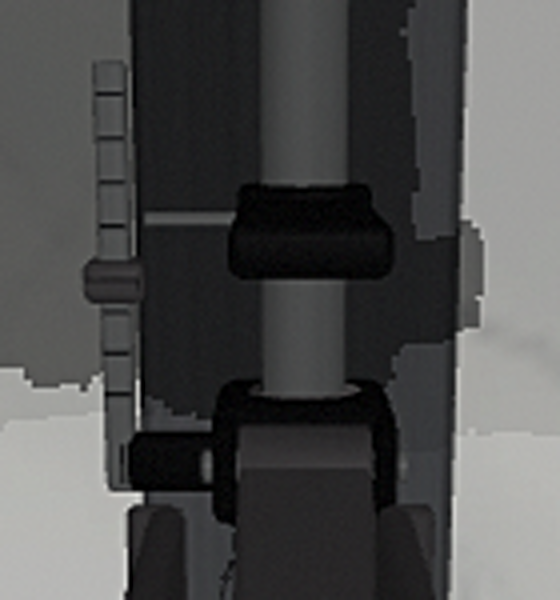

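Emit:
arm_command(increments=[{"jaw":0,"tx":0.5,"ty":0,"tz":0,"twist":0},{"jaw":0,"tx":0.9,"ty":0.09,"tz":0,"twist":0},{"jaw":0,"tx":0.9,"ty":0,"tz":0,"twist":0},{"jaw":0,"tx":0.9,"ty":0,"tz":0,"twist":0},{"jaw":0,"tx":0.9,"ty":0,"tz":0,"twist":0},{"jaw":0,"tx":0.6,"ty":0,"tz":0,"twist":0},{"jaw":0,"tx":0.27,"ty":0,"tz":0,"twist":0},{"jaw":0,"tx":0,"ty":0,"tz":0.5,"twist":0},{"jaw":0,"tx":0,"ty":0,"tz":0.5,"twist":0},{"jaw":0,"tx":0,"ty":0,"tz":0,"twist":0},{"jaw":0,"tx":0,"ty":0,"tz":0,"twist":0}])

```text
clock: 9.13
position: [578.0, 202.8, 202.8]
ee_rot: [-2.332, -2.104, 0.002]
force: [0.2, -0.0, -0.1]
gripper_width: 9.7
grip_force: 32.9
```

```bash
python3 - <<'E'
from h import *
import pickle
np.set_printoptions(precision=2,suppress=True)
p=np.load("stand.npy"); c,s=np.cos(p[2]),np.sin(p[2]); R=np.array([[c,-s,0],[s,c,0],[0,0,1]])
q=np.mean([manip.sense()["position"]],0); print("tcp in stand",R.T@(q-[p[0],p[1],0]),q,manip.sense()["force"],p)
ims=[]
for n in ["scene","side"]:
    f=manip.grab_frame(n); save(f,n+"8.png"); u,v=project(f,[q[0],q[1]-20,130])[0].astype(int); x0,y0=u-45,v-50
    im=cv2.cvtColor(f["color"],cv2.COLOR_RGB2BGR)[y0:y0+120,x0:x0+80]; im=cv2.resize(im,(400,600),interpolation=cv2.INTER_CUBIC)
    for P in [(0,103,113),(0,194,105),(0,8,175)]:
        a=project(f,R@np.array(P)+[p[0],p[1],0])[0]; cv2.circle(im,tuple(int(t) for t in (a-[x0,y0])*5),3,(0,255,0),-1)
    ims.append(im)
cv2.imwrite("pics/v9.png",np.hstack(ims))
E
```

```text
tcp in stand [ -1.17 102.54 202.85] [577.99 202.79 202.85] [ 0.23 -0.02 -0.08] [569.25 100.62  -0.1 ]
```

View pics/v9.png

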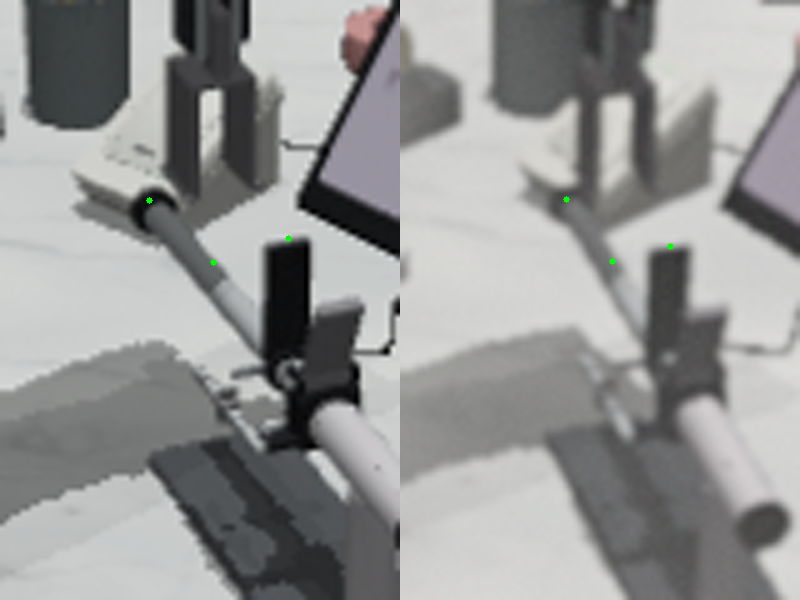

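The fitted model points (green) fall on the tab top, bar and knob in both views, and the divider hangs straight above the free bar. That was the 10th picture, so I continue numerically.

Emit:
arm_command(increments=[{"jaw":0,"tx":0,"ty":0.02,"tz":0.6,"twist":0},{"jaw":0,"tx":0,"ty":0,"tz":0.6,"twist":0},{"jaw":0,"tx":0,"ty":0,"tz":0.6,"twist":0},{"jaw":0,"tx":0,"ty":0,"tz":0.6,"twist":0},{"jaw":0,"tx":0,"ty":0,"tz":0.5,"twist":0},{"jaw":0,"tx":0,"ty":0,"tz":0.4,"twist":0},{"jaw":0,"tx":0,"ty":0,"tz":0,"twist":0}])

```text
clock: 9.82
position: [578.2, 202.9, 102.5]
ee_rot: [-2.331, -2.104, 0.003]
force: [-0.6, 0.3, -3.2]
gripper_width: 9.5
grip_force: 32.9
```

```bash
python3 - <<'E'
from h import *
np.set_printoptions(precision=2,suppress=True)
for i in range(3):
    f=manip.grab_frame("scene"); s=manip.sense(); print(s["position"],s["force"],s["torque"])
E
```

```text
[578.77 203.04 104.03] [ 0.99  0.04 -1.02] [-0.04  0.05  0.04]
[579.44 203.19 105.19] [-0.06  0.78 -0.6 ] [ 0.03 -0.01 -0.01]
[579.87 203.28 105.81] [-0.06 -0.22 -0.31] [-0.    0.02  0.05]
```

Emit:
arm_command(increments=[{"jaw":0,"tx":0,"ty":0,"tz":0.1,"twist":0},{"jaw":0,"tx":0,"ty":0,"tz":0.1,"twist":0},{"jaw":0,"tx":0,"ty":0,"tz":0.1,"twist":0},{"jaw":0,"tx":0,"ty":0,"tz":0.05,"twist":0},{"jaw":0,"tx":0,"ty":0,"tz":0.05,"twist":0},{"jaw":0,"tx":0,"ty":0,"tz":0,"twist":0},{"jaw":0,"tx":0,"ty":0,"tz":0,"twist":0}])

```text
clock: 10.55
position: [579.1, 203.3, 92.3]
ee_rot: [-2.332, -2.105, 0.0]
force: [0.3, -0.3, -0.9]
gripper_width: 9.6
grip_force: 33.0
```

Emit:
arm_command(increments=[{"jaw":0,"tx":0,"ty":0,"tz":0.04,"twist":0},{"jaw":0,"tx":0,"ty":0,"tz":0.04,"twist":0},{"jaw":0,"tx":0,"ty":0,"tz":0,"twist":0},{"jaw":0,"tx":0,"ty":0,"tz":0,"twist":0}])

```text
clock: 10.88
position: [579.5, 203.4, 91.6]
ee_rot: [2.331, 2.105, 0.002]
force: [-3.7, -1.0, 8.4]
gripper_width: 9.9
grip_force: 34.4
```

Contact at the expected height (8 N up). Release and rise.

Emit:
arm_command(increments=[{"jaw":0,"tx":0,"ty":0,"tz":-0.03,"twist":0},{"jaw":0.3,"tx":0,"ty":0,"tz":0,"twist":0},{"jaw":0.5,"tx":0,"ty":0,"tz":0,"twist":0},{"jaw":0.5,"tx":0,"ty":0,"tz":0,"twist":0},{"jaw":0.5,"tx":0,"ty":0,"tz":0,"twist":0},{"jaw":0.5,"tx":0,"ty":0,"tz":0,"twist":0},{"jaw":0.5,"tx":0,"ty":0,"tz":-0.4,"twist":0},{"jaw":0.5,"tx":0,"ty":0,"tz":-0.9,"twist":0},{"jaw":0.5,"tx":0,"ty":0,"tz":-1,"twist":0},{"jaw":0.5,"tx":0,"ty":0,"tz":-1,"twist":0},{"jaw":0.5,"tx":0,"ty":0,"tz":-1,"twist":0},{"jaw":0.5,"tx":0,"ty":0,"tz":-0.3,"twist":0},{"jaw":0.5,"tx":0,"ty":0,"tz":0,"twist":0}])

```text
clock: 11.97
position: [580.8, 203.5, 233.2]
ee_rot: [2.329, 2.103, 0.008]
force: [0.0, 1.2, -0.4]
gripper_width: 42.9
grip_force: 0.0
```

```bash
python3 - <<'E'
from h import *
np.set_printoptions(precision=3,suppress=True)
s=manip.sense(); print(s["position"],s["force"],s["q"],s["clock"])
p=np.load("stand.npy"); c,sn=np.cos(p[2]),np.sin(p[2]); R=np.array([[c,-sn,0],[sn,c,0],[0,0,1]])
for n in ["scene","side"]:
    f=manip.grab_frame(n); save(f,n+"9.png")
    for r in manip.silhouettes(n,"rail_divider")[:5]: print(n,r["score"],r["extent"])
    B=np.array([(x,103+y,z) for x in(-18,18) for y in(-20,20) for z in(53,118)]+[(x,103+y,153) for x in(-5,5) for y in(-18,18)])
    a=project(f,B@R.T+[p[0],p[1],0]); print("expected",a.min(0),a.max(0))
E
```

```text
[580.772 203.524 233.23 ] [ 0.04   1.186 -0.363] [ 0.125  0.155  0.214  1.624 -0.     1.798] 11.9667
scene 0.83 [396.7, 326.4, 421.5, 368.9]
scene 0.81 [315.8, 208.2, 332.4, 244.4]
scene 0.65 [338.9, 333.8, 377.1, 407.8]
expected [314.344 204.566] [333.007 246.124]
side 0.91 [323.3, 327.1, 358.2, 394.3]
side 0.84 [325.5, 207.7, 341.7, 241.2]
side 0.61 [382.2, 321.8, 407.9, 371.3]
expected [323.991 204.607] [340.989 243.037]
```

Divider hanging as modelled. Now turn 90° so the camera looks from the strip side, and move above the tab and lever.

Emit:
arm_command(increments=[{"jaw":0.5,"tx":0,"ty":0,"tz":0,"twist":-0.076},{"jaw":0.5,"tx":0,"ty":0,"tz":0,"twist":-0.077},{"jaw":0.6,"tx":0,"ty":0,"tz":0,"twist":-0.077},{"jaw":0.7,"tx":0,"ty":0,"tz":0,"twist":-0.077},{"jaw":0.8,"tx":0,"ty":0,"tz":0,"twist":-0.077},{"jaw":1,"tx":0,"ty":0,"tz":0,"twist":-0.077},{"jaw":1,"tx":0,"ty":0,"tz":0,"twist":-0.077},{"jaw":1,"tx":0,"ty":0,"tz":0,"twist":-0.077},{"jaw":1,"tx":0,"ty":0,"tz":0,"twist":-0.077},{"jaw":1,"tx":0,"ty":0,"tz":0,"twist":-0.077},{"jaw":1,"tx":0,"ty":0,"tz":0,"twist":-0.077},{"jaw":1,"tx":0,"ty":0,"tz":0,"twist":-0.077},{"jaw":1,"tx":0,"ty":0,"tz":0,"twist":-0.077},{"jaw":1,"tx":0,"ty":-0.5,"tz":0,"twist":0},{"jaw":1,"tx":0,"ty":-0.9,"tz":0,"twist":0},{"jaw":1,"tx":0,"ty":-0.9,"tz":0,"twist":0},{"jaw":1,"tx":0,"ty":-0.9,"tz":0,"twist":0},{"jaw":1,"tx":0,"ty":-0.7,"tz":0,"twist":0},{"jaw":1,"tx":0,"ty":-0.28,"tz":0.8,"twist":0},{"jaw":1,"tx":0,"ty":0,"tz":0.8,"twist":0}])

```text
clock: 13.83
position: [566.6, 75.8, 180.5]
ee_rot: [0.169, 3.136, -0.001]
force: [0.2, 0.6, -0.2]
gripper_width: 85.6
grip_force: 0.0
```

```bash
cat > m.py <<'E'
from h import *
import sys
from scipy.spatial.transform import Rotation as R_
np.set_printoptions(precision=2,suppress=True,linewidth=200)
p=np.load("stand.npy"); c,s=np.cos(p[2]),np.sin(p[2]); R=np.array([[c,-s,0],[s,c,0],[0,0,1]])
W=lambda P:np.asarray(P,float)@R.T+[p[0],p[1],0]
def prof(f,x0,x1,z,y0=-16,y1=18,st=0.5):
    ys=np.arange(y0,y1,st); xs=np.arange(x0,x1+.1,1.); 
    P=np.array([(x,y,z) for y in ys for x in xs]); a=project(f,W(P)).astype(np.float32).reshape(len(ys),len(xs),2)
    g=cv2.cvtColor(f["color"],cv2.COLOR_RGB2GRAY); return ys,cv2.remap(g,a[...,0],a[...,1],cv2.INTER_LINEAR).mean(1)
def show(full=True):
    f=manip.grab_frame("wrist"); S=manip.sense()
    print("stand tcp",R.T@(S["position"]-[p[0],p[1],0]),"F",R.T@S["force"],"w",S["gripper_width"],S["grip_force"],"t",S["clock"])
    M=R_.from_rotvec(S["ee_rot"]).as_matrix(); print("toolx in stand",R.T@M[:,0])
    for nm,a in (("fin",(-28,-18,105)),("rider",(-41,-31,105))):
        ys,v=prof(f,*a); print(nm); print(np.c_[ys,v].round(1)[::1].reshape(-1).astype(int).reshape(-1,2)[:,1] if full else "")
    return f
if __name__=="__main__": show()
E
python3 m.py
```

```text
stand tcp [ -3.04 -24.05 174.12] F [-0.41  0.21 -5.43] w 85.3625053119732 0.0 t 13.8833
toolx in stand [-1.    0.01  0.01]
fin
[25 25 26 25 25 25 25 25 26 25 25 25 25 25 25 26 25 25 25 25 25 25 25 25 25 25 25 25 25 25 25 25 26 25 25 25 25 25 25 25 25 25 25 25 25 25 26 33 49 74 76 76 58 28 22 25 26 25 25 25 25 25 25 25 25 25
 25 25]
rider
[49 48 48 48 48 48 49 48 49 49 50 42 32 39 49 41 33 31 36 41 42 38 31 40 46 47 47 45 43 39 35 38 49 49 49 49 49 49 49 49 49 50 47 31 35 45 50 49 49 49 49 49 49 49 49 49 49 48 41 31 39 49 49 49 48 48
 48 48]
```

```bash
cat > m2.py <<'E'
from m import *
manip.grab_frame("wrist"); 
f=show(False)
for z in (105,):
  for x0,x1 in ((-27,-20),(-42,-40),(-39,-37),(-37,-35),(-34,-32)):
    ys,v=prof(f,x0,x1,z,-12,12,.5); print(x0,x1,v.astype(int))
K,d,T=cam(f); print("cam in stand",R.T@(T[:3,3]-[p[0],p[1],0]))
print(project(f,W([[-36,-4,105],[-36,0,105],[-36,-4,109]])))
E
python3 m2.py
```

```text
stand tcp [ -2.64 -22.86 178.46] F [ 0.35 -0.09  0.38] w 85.30256958502798 0.0 t 13.9833
toolx in stand [-1.    0.01  0.  ]
fin

rider

-27 -20 [26 26 25 26 26 26 26 26 26 26 26 26 26 26 25 25 26 26 26 25 26 26 26 25 25 26 26 26 26 26 25 26 27 26 26 26 25 24 24 33 53 73 76 76 55 32 22 25]
-42 -40 [51 51 52 49 34 41 50 41 28 35 40 43 45 41 33 37 40 42 44 47 49 45 39 39 46 51 50 50 50 50 50 51 51 51 48 41 37 49 51 50 50 51 51 50 50 50 50 51]
-39 -37 [74 75 76 69 32 48 70 60 32 34 39 43 45 42 33 42 49 50 50 50 48 43 38 50 75 76 75 74 74 74 75 75 75 76 67 37 37 66 78 75 74 74 74 74 74 74 74 75]
-37 -35 [55 55 56 52 27 41 53 46 30 36 39 44 47 43 29 45 50 50 50 49 47 43 39 43 56 55 54 54 55 56 55 54 55 55 48 27 33 48 56 55 54 54 53 53 53 54 54 54]
-34 -32 [25 26 26 25 25 25 26 25 26 31 35 37 37 35 24 47 52 51 49 40 39 37 32 27 25 26 26 26 25 26 25 26 26 26 25 25 27 26 25 25 26 25 25 25 26 26 25 25]
cam in stand [-77.25 -23.49 351.28]
[[351.66 186.56]
 [358.11 186.51]
 [352.16 187.65]]
```

```bash
python3 - <<'E'
from m import *
import pickle
f=pickle.load(open("f7.pkl","rb"))["wrist"]
for x0,x1 in ((-27,-20),(-41,-40),(-37,-35),(-32,-31)):
    ys,v=prof(f,x0,x1,105,-12,12,.5); print(x0,x1,v.astype(int))
K,d,T=cam(f); print("cam in stand",R.T@(T[:3,3]-[p[0],p[1],0]))
E
```

```text
-27 -20 [29 29 29 29 30 29 29 29 29 29 29 29 29 29 29 29 28 29 29 29 29 29 29 29 29 29 29 29 29 30 29 29 29 29 29 28 27 30 38 69 81 79 69 45 25 27 29 30]
-41 -40 [90 90 90 90 90 90 91 91 95 80 42 37 39 46 49 51 52 42 39 41 49 50 48 46 39 33 63 81 89 89 88 87 88 89 89 89 90 90 90 90 90 90 89 89 89 89 89 87]
-37 -35 [78 77 78 79 81 62 50 49 74 72 31 36 42 49 50 51 52 43 39 40 53 57 54 48 43 44 74 82 80 79 79 79 79 80 81 82 75 53 13 60 84 79 79 78 79 79 79 79]
-32 -31 [30 30 30 30 30 30 30 32 33 32 30 32 36 40 38 36 36 33 34 38 41 43 43 40 34 28 25 20 18 20 19 20 20 22 24 24 25 25 28 30 28 27 30 28 27 29 30 32]
cam in stand [ -5.47  29.41 407.98]
```

The mark is about 12.2 mm in from the start (stand y ≈ -4.2). Descend with the fingers outside the tab and lever.

Emit:
arm_command(increments=[{"jaw":1,"tx":-0.09,"ty":0,"tz":0.3,"twist":0},{"jaw":1,"tx":0,"ty":0,"tz":0.5,"twist":0},{"jaw":1,"tx":0,"ty":0,"tz":0.5,"twist":0},{"jaw":1,"tx":0,"ty":0,"tz":0.5,"twist":0},{"jaw":1,"tx":0,"ty":0,"tz":0.4,"twist":0},{"jaw":1,"tx":0,"ty":0,"tz":0.2,"twist":0},{"jaw":1,"tx":0,"ty":0,"tz":0,"twist":0},{"jaw":1,"tx":0,"ty":0,"tz":0,"twist":0},{"jaw":1,"tx":0,"ty":0,"tz":0,"twist":0}])

```text
clock: 14.73
position: [569.7, 78.3, 110.1]
ee_rot: [0.16, 3.136, -0.0]
force: [0.1, -0.1, -0.1]
gripper_width: 85.2
grip_force: 0.0
```

```bash
cat > m3.py <<'E'
from m import *
f=show(False)
def fin(f):
    ys,v=prof(f,-27,-20,105,-16,16,.25); b=np.median(v); w=np.clip(v-b-6,0,None); i=w.argmax(); k=slice(max(0,i-9),i+10); return (ys[k]*w[k]).sum()/w[k].sum(),v.max(),b
print("fin",fin(f))
ys,v=prof(f,-34,-32,105,-12,4,.5); print("ridge",v.astype(int)); ys,v=prof(f,-39,-35,105,-12,4,.5); print("body",v.astype(int))
K,d,T=cam(f); print("cam",R.T@(T[:3,3]-[p[0],p[1],0]))
E
python3 m3.py
```

```text
stand tcp [  2.68 -22.21 110.12] F [-0.15  0.6  -0.08] w 85.37845282233144 0.0 t 14.7833
toolx in stand [-1.    0.01 -0.  ]
fin

rider

fin (np.float64(9.249657440394628), np.float64(95.0), np.float64(34.75))
ridge [34 35 35 35 35 35 36 35 35 41 44 47 50 47 38 50 66 64 64 52 47 46 42 35 35 35 35 35 35 35 36 35]
body [76 76 78 63 37 59 79 62 36 47 52 56 61 56 39 51 65 64 64 63 60 55 51 58 80 78 78 78 78 78 77 78]
cam [-72.68 -22.56 284.78]
```

Emit:
arm_command(increments=[{"jaw":0.95,"tx":0.08,"ty":0,"tz":0,"twist":0},{"jaw":0.9,"tx":0,"ty":0,"tz":0,"twist":0},{"jaw":0.9,"tx":0,"ty":-0.1,"tz":0,"twist":0},{"jaw":0.9,"tx":0,"ty":-0.1,"tz":0,"twist":0},{"jaw":0.9,"tx":0,"ty":-0.1,"tz":0,"twist":0},{"jaw":0.9,"tx":0,"ty":-0.1,"tz":0,"twist":0},{"jaw":0.9,"tx":0,"ty":0,"tz":0,"twist":0},{"jaw":0.9,"tx":0,"ty":0,"tz":0,"twist":0},{"jaw":0.9,"tx":0,"ty":0,"tz":0,"twist":0}])

```text
clock: 15.53
position: [565.6, 66.5, 109.0]
ee_rot: [0.161, 3.137, -0.0]
force: [-0.2, 2.4, 2.1]
gripper_width: 76.7
grip_force: 1.5
```

```bash
python3 m3.py
```

```text
stand tcp [ -0.35 -34.24 108.96] F [0.18 3.56 1.39] w 76.70318637184177 1.5194856002926826 t 15.5833
toolx in stand [-1.    0.01 -0.  ]
fin

rider

fin (np.float64(0.1978717672413793), np.float64(95.375), np.float64(34.625))
ridge [34 33 34 34 35 35 35 32 37 42 45 48 49 41 31 44 66 65 65 61 44 43 36 33 34 34 34 35 35 34 34 34]
body [78 80 80 33 49 85 68 40 42 50 55 61 62 53 27 40 66 65 64 63 57 52 50 78 76 76 76 76 76 76 76 76]
cam [-75.45 -34.66 283.8 ]
```

Emit:
arm_command(increments=[{"jaw":0.9,"tx":0,"ty":-0.05,"tz":0,"twist":0},{"jaw":0.9,"tx":0,"ty":-0.05,"tz":0,"twist":0},{"jaw":0.9,"tx":0,"ty":0,"tz":0,"twist":0},{"jaw":0.9,"tx":0,"ty":0,"tz":0,"twist":0},{"jaw":0.9,"tx":0,"ty":0,"tz":0,"twist":0}])

```text
clock: 16.0
position: [565.3, 63.5, 109.0]
ee_rot: [0.16, 3.137, -0.0]
force: [2.3, 2.7, 2.0]
gripper_width: 76.8
grip_force: 1.6
```

```bash
python3 m3.py
```

```text
stand tcp [ -0.36 -37.3  109.  ] F [0.66 3.56 2.06] w 76.58640016437175 1.6123656928539276 t 16.05
toolx in stand [-1.    0.01 -0.  ]
fin

rider

fin (np.float64(-2.839577656675749), np.float64(95.0), np.float64(34.5))
ridge [34 34 34 34 35 34 34 33 39 42 46 49 49 41 29 42 62 65 64 61 46 41 35 33 34 35 35 34 34 35 35 34]
body [79 80 65 38 60 82 68 30 45 51 55 60 62 46 29 38 66 64 64 63 56 52 60 75 76 75 75 75 76 76 76 76]
cam [-75.47 -37.68 283.79]
```

Fin and ridge now agree (apparent difference 0.56 mm, of which ~0.5 is parallax). Close step by step, shifting the hand to keep the tab finger still.

Emit:
arm_command(increments=[{"jaw":0.875,"tx":0,"ty":0.035,"tz":0,"twist":0},{"jaw":0.85,"tx":0,"ty":0.036,"tz":0,"twist":0},{"jaw":0.825,"tx":0,"ty":0.035,"tz":0,"twist":0},{"jaw":0.8,"tx":0,"ty":0.036,"tz":0,"twist":0},{"jaw":0.775,"tx":0,"ty":0.035,"tz":0,"twist":0},{"jaw":0.75,"tx":0,"ty":0.036,"tz":0,"twist":0},{"jaw":0.725,"tx":0,"ty":0.035,"tz":0,"twist":0}])

```text
clock: 16.63
position: [565.9, 71.2, 108.9]
ee_rot: [-0.16, -3.137, 0.0]
force: [-0.2, 2.4, 1.6]
gripper_width: 62.2
grip_force: 1.6
```

```bash
python3 m3.py; python3 m3.py
```

```text
stand tcp [ -0.5  -29.52 108.91] F [0.77 2.89 2.97] w 62.01395871949955 2.0388800650835037 t 16.6833
toolx in stand [-1.    0.01 -0.  ]
fin

rider

fin (np.float64(-2.812954484244546), np.float64(98.0), np.float64(36.125))
ridge [36 36 35 36 35 35 37 34 38 44 48 49 51 44 34 51 67 67 67 62 47 47 39 35 35 37 36 37 36 36 35 37]
body [76 77 79 46 37 77 75 50 41 51 56 61 64 60 29 46 69 66 66 65 60 55 48 78 78 77 77 77 77 77 77 77]
cam [-75.56 -30.04 283.72]
stand tcp [ -0.53 -29.53 108.86] F [-0.13  4.59  1.72] w 62.06852572263112 2.1099597215652466 t 16.7333
toolx in stand [-1.    0.01  0.  ]
fin

rider

fin (np.float64(-2.6644402885386054), np.float64(98.125), np.float64(36.125))
ridge [35 35 36 36 36 36 36 35 38 48 47 49 52 45 32 50 69 67 67 58 49 46 39 36 36 36 37 36 36 35 36 36]
body [76 77 79 47 40 77 80 42 41 52 56 60 64 54 34 49 67 66 66 65 59 55 54 70 79 77 77 76 77 77 77 78]
cam [-75.56 -29.92 283.71]
```

Emit:
arm_command(increments=[{"jaw":0.7,"tx":0,"ty":0.033,"tz":0,"twist":0},{"jaw":0.675,"tx":0,"ty":0.035,"tz":0,"twist":0},{"jaw":0.65,"tx":0,"ty":0.034,"tz":0,"twist":0},{"jaw":0.625,"tx":0,"ty":0.035,"tz":0,"twist":0},{"jaw":0.6,"tx":0,"ty":0.034,"tz":0,"twist":0},{"jaw":0.575,"tx":0,"ty":0.035,"tz":0,"twist":0},{"jaw":0.55,"tx":0,"ty":0.035,"tz":0,"twist":0},{"jaw":0.525,"tx":0,"ty":0.035,"tz":0,"twist":0},{"jaw":0.5,"tx":0,"ty":0.035,"tz":0,"twist":0},{"jaw":0.5,"tx":0,"ty":0,"tz":0,"twist":0},{"jaw":0.5,"tx":0,"ty":0,"tz":0,"twist":0}])

```text
clock: 17.65
position: [567.0, 80.5, 109.0]
ee_rot: [0.16, 3.137, 0.0]
force: [1.0, 1.4, 3.8]
gripper_width: 42.7
grip_force: 3.1
```

```bash
python3 m3.py; python3 m3.py
```

```text
stand tcp [ -0.25 -20.3  108.97] F [1.3  2.22 3.18] w 42.660416341375466 3.1122839872841723 t 17.7
toolx in stand [-1.    0.01 -0.  ]
fin

rider

fin (np.float64(-3.2761808367071525), np.float64(101.5), np.float64(37.875))
ridge [38 37 37 38 38 38 37 37 37 44 47 51 53 51 41 57 70 69 69 58 50 49 45 37 37 38 38 38 38 38 38 37]
body [84 84 85 76 45 61 86 74 43 50 55 61 65 61 45 54 69 68 67 66 64 59 55 59 84 82 81 81 81 81 82 82]
cam [-75.38 -20.72 283.77]
stand tcp [ -0.3  -20.34 108.96] F [0.72 1.07 2.84] w 42.77944791318129 3.10198688384844 t 17.75
toolx in stand [-1.    0.01 -0.  ]
fin

rider

fin (np.float64(-3.30978114023237), np.float64(101.5), np.float64(37.875))
ridge [38 38 39 38 37 37 38 38 37 44 47 51 53 50 42 57 70 69 69 56 51 50 46 37 38 38 37 37 38 38 38 37]
body [84 84 86 75 48 61 85 75 40 51 56 61 65 61 45 55 69 68 68 67 64 59 54 61 84 82 81 81 81 82 81 82]
cam [-75.38 -20.75 283.77]
```

Emit:
arm_command(increments=[{"jaw":0.485,"tx":0,"ty":0.021,"tz":0,"twist":0},{"jaw":0.47,"tx":0,"ty":0.021,"tz":0,"twist":0},{"jaw":0.46,"tx":0,"ty":0.014,"tz":0,"twist":0},{"jaw":0.46,"tx":0,"ty":0,"tz":0,"twist":0},{"jaw":0.46,"tx":0,"ty":0,"tz":0,"twist":0}])

```text
clock: 18.17
position: [567.0, 82.0, 108.9]
ee_rot: [0.16, 3.137, -0.0]
force: [0.6, 1.2, 3.2]
gripper_width: 39.5
grip_force: 2.8
```

```bash
cat >> m3.py <<'E'
# lever edges: top face outline at closed z=176, profile along y at x -6..6
for i in range(3):
    manip.grab_frame("wrist"); S=manip.sense(); print("F",R.T@S["force"],S["gripper_width"],S["grip_force"])
E
python3 m3.py
```

```text
stand tcp [ -0.4  -18.75 108.91] F [1.09 1.64 2.69] w 39.43499373726859 2.846279852092266 t 18.2167
toolx in stand [-1.    0.01 -0.  ]
fin

rider

fin (np.float64(-3.502586206896552), np.float64(100.75), np.float64(38.0))
ridge [37 37 38 38 38 37 38 38 39 43 48 51 53 53 35 62 70 69 67 58 52 50 45 38 37 38 37 37 37 38 38 37]
body [80 79 81 83 40 48 86 72 47 49 56 61 64 66 37 59 70 68 68 67 65 59 55 54 86 82 81 81 82 83 83 83]
cam [-75.46 -19.15 283.71]
F [1.04 1.97 3.94] 39.18429483772953 2.8662504628300667
F [0.79 1.4  4.17] 39.63794127105624 2.8812016546726227
F [1.28 1.93 3.81] 39.219265796207544 2.8939782455563545
```

Emit:
arm_command(increments=[{"jaw":0.455,"tx":0,"ty":0.01,"tz":0,"twist":0},{"jaw":0.45,"tx":0,"ty":0.01,"tz":0,"twist":0},{"jaw":0.45,"tx":0,"ty":0,"tz":0,"twist":0},{"jaw":0.45,"tx":0,"ty":0,"tz":0,"twist":0},{"jaw":0.45,"tx":0,"ty":0,"tz":0,"twist":0}])

```text
clock: 18.78
position: [567.1, 82.3, 109.0]
ee_rot: [-0.161, -3.137, 0.001]
force: [-0.1, -1.1, 4.0]
gripper_width: 38.1
grip_force: 4.1
```

```bash
python3 m3.py
```

```text
stand tcp [ -0.41 -18.4  108.95] F [-0.04 -1.29  4.28] w 38.86418217180978 4.055518247187138 t 18.8333
toolx in stand [-1.    0.01 -0.  ]
fin

rider

fin (np.float64(-3.5832884822389666), np.float64(100.5), np.float64(38.0))
ridge [37 39 37 38 37 39 38 38 37 44 49 51 53 52 42 59 70 69 68 58 51 50 46 36 38 38 39 38 38 39 38 38]
body [80 80 81 76 50 52 80 74 46 49 55 60 65 63 47 56 70 68 68 67 65 60 55 54 86 83 83 83 83 83 83 83]
cam [-75.46 -18.72 283.77]
F [-0.6  -1.99  4.66] 38.44931595166464 4.031344056129456
F [-0.03 -1.51  3.67] 38.518506127575336 4.119774699211121
F [ 0.16 -1.58  5.01] 38.562883989283215 4.210981093347073
```

The wrist force turned to -1.6 N along the rail: the lever is on its stop. One small trim, then a last check.

Emit:
arm_command(increments=[{"jaw":0.45,"tx":0,"ty":0.01,"tz":0,"twist":0},{"jaw":0.45,"tx":0,"ty":0,"tz":0,"twist":0},{"jaw":0.45,"tx":0,"ty":0,"tz":0,"twist":0},{"jaw":0.45,"tx":0,"ty":0,"tz":0,"twist":0},{"jaw":0.45,"tx":0,"ty":0,"tz":0,"twist":0},{"jaw":0.45,"tx":0,"ty":0,"tz":0,"twist":0}])

```text
clock: 19.48
position: [567.1, 82.4, 109.0]
ee_rot: [0.161, 3.137, -0.001]
force: [-1.2, -5.4, 5.5]
gripper_width: 38.5
grip_force: 5.9
```

```bash
python3 m3.py; python3 - <<'E'
from m import *
for n in ["scene","side"]:
    f=manip.grab_frame(n)
    for t in ("rail_divider","cam_lever","glue_stick","tag_roll","thread_spool","mint_tin"):
        print(n,t,[(round(r["score"],2),np.round(r["extent"]).tolist()) for r in manip.silhouettes(n,t)[:3]])
E
```

```text
stand tcp [ -0.4  -18.33 108.96] F [-0.7  -5.22  4.89] w 38.760061191933644 5.858686678111553 t 19.5333
toolx in stand [-1.    0.01 -0.  ]
fin

rider

fin (np.float64(-3.4665507091249665), np.float64(101.0), np.float64(38.0))
ridge [38 38 38 38 38 38 38 38 38 42 48 51 53 52 36 65 71 70 68 58 52 50 45 39 38 38 39 38 38 38 38 37]
body [80 79 81 83 43 46 87 73 48 48 55 61 65 66 39 60 70 68 68 67 64 59 56 53 87 84 82 83 83 83 83 83]
cam [-75.45 -18.54 283.78]
F [-0.54 -6.05  5.36] 38.63454788353275 5.857575014233589
F [-1.02 -4.59  4.9 ] 38.51434974313336 5.857224315404892
F [-2.41 -5.72  4.82] 38.526869000940245 5.8569807931780815
scene rail_divider [(0.84, [315.0, 212.0, 334.0, 240.0]), (0.76, [338.0, 334.0, 377.0, 407.0]), (0.67, [396.0, 326.0, 424.0, 372.0])]
scene cam_lever []
scene glue_stick [(0.66, [229.0, 220.0, 238.0, 251.0])]
scene tag_roll [(0.91, [293.0, 324.0, 323.0, 353.0])]
scene thread_spool [(0.83, [441.0, 337.0, 455.0, 360.0]), (0.42, [308.0, 207.0, 339.0, 246.0])]
scene mint_tin [(0.75, [239.0, 218.0, 273.0, 241.0])]
side rail_divider [(0.77, [381.0, 323.0, 407.0, 372.0]), (0.76, [326.0, 324.0, 360.0, 395.0]), (0.55, [327.0, 208.0, 344.0, 240.0])]
side cam_lever [(0.66, [346.0, 235.0, 357.0, 248.0]), (0.34, [320.0, 209.0, 349.0, 244.0])]
side glue_stick [(0.62, [246.0, 211.0, 257.0, 239.0])]
side tag_roll [(0.7, [292.0, 315.0, 320.0, 342.0]), (0.49, [322.0, 208.0, 345.0, 242.0])]
side thread_spool [(0.58, [426.0, 332.0, 439.0, 359.0])]
side mint_tin [(0.54, [425.0, 335.0, 439.0, 358.0])]
```

Fin on the ridge within about 0.2 mm, lever firmly on its stop, divider hanging, bystanders unmoved. Handing in.

```bash
python3 -c "
from bench import manip
print(manip.job_done())"
```

```text
the job is handed in; nothing more can be done
None
```

The job is handed in, with no verdict returned: the divider is hanging on the bar, the fin is on the rider's ridge to about 0.2 mm by my measurement, the lever is upright against its stop, and both are still pinched between the fingers.

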